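# Set the stirrer speed dial

## Task

On the flat white magnetic stirrer, turn the larger of the two black knobs (the speed dial) clockwise until the white line on it points at the dark set-point arrowhead on its scale, then let go of it. Leave the smaller knob (heat) as it is set and the glass beaker standing on the plate.

Things in the scene. Friction and masses are not known exactly. Their poses are not given: they have to be found in the camera images.
- speed_grip (a point): Grip point of the larger black knob: on its vertical axis, 81 mm above the work surface. Its bar grip is 46 mm long, 14 thick, 30 high, top at 92 mm, on a 50 mm round skirt. Axes turn with it: x along the bar to the white-line end (pointer), z up. Turns clockwise (from above), friction 0.04 N m, stays where left; starts 0.5 to 1.5 rad short of the arrowhead. The stirrer is fixed, its place varies.
- set_mark (a point): Set-point arrowhead: flat dark wedge 14 mm long, 18 wide, 4 thick, on the scale round the speed dial, pointing in at the dial's axis, on a thin wire ring 103 mm across. This point lies in it, 40 mm from the dial's axis, 53 mm above the work surface; x points outward. It cannot be shifted; its place on the scale varies. The stirrer is 200 x 280 mm, its deck 50 mm high.
- heat_pointer (a point): Top of the pointer end (white line) of the smaller black heat knob, 14 mm from that knob's axis and 72 mm above the work surface. The heat knob is 30 mm across, 18 mm tall, its axis 100 mm from the speed dial's axis. To be left alone; it turns easily. x points from its axis along its white line.
- beaker: Glass beaker, 72 mm across, 65 mm tall, standing loose on the stirrer's ceramic plate about 140 mm from the speed dial's axis; origin at the centre of its underside, 58 mm above the work surface. To be left standing there.
Not all that is in view belongs to the job. What is shaped like the beaker but blue or pink is not meant.

How it is judged:
By the outcome, as a careful person would: the job done as asked, in the order asked, and still so for the second after the job is handed in, with the robot touching nothing.
It also fails if it takes over 29 s, if anything falls off the work surface, if the arm or the gripper's body presses on something with over 40 N, if the wrist force passes 120 N, or if a joint passes its speed limit or range.

## Robot

A 6-joint arm with a two-finger parallel gripper is mounted at the origin on the work surface. World frame = base frame: x ahead of the robot, y to its left, z up, the work surface at z = 0. Lengths are in m, angles in degrees, forces in N, time in s.
With the tool pointing down it reaches from about 0.4 to 0.825 m from the base axis. Payload 7 kg.
Tool frame: the origin (TCP) lies between the finger pads; the fingertips stand 14 mm ahead of it and the grasp point (between the pads) lies 5 mm behind it (r.tips_ahead is the distance from the TCP to the fingertips, in m); z points along the fingers, y is the direction in which the jaws open and shut (so a half turn about z gives the same grasp; the last joint's range is limited). The gripper opens to 88 mm and grips with 3 to 60 N. Pads are 19 mm wide; open, the fingers measure 130 mm over their backs; the gripper's body (78 mm by 193 mm) begins 47 mm behind the grasp point.
Start: joints at [91.622, 20.546, 0.682, 0, -70.136, -16.507], TCP at [0.173, 0.652, 0.241] pointing down, gripper open.
Joint ranges: [-176.03, 176.03], [-82.01, 121.73], [-58.28, 71.71], [-173.87, 95.51], [-174.79, -0.11], [-173.66, 173.66]. Speed limits (degrees/s): [136.94, 136.94, 172.46, 180, 180, 180].

## Interface

Orientations are given as [roll, pitch, yaw] about the fixed x, y, z axes, in that order (R = Rz(yaw) Ry(pitch) Rx(roll)).
In Python, from plant import r gives the robot as it stands.
- The arm moves only by the tool apply_moves, never from a script. Its arguments are lists of equal length, an entry for each row: "slide": the shift along the tool's x, y, z as a fraction of full scale, a list of three; "turn": the turn, a rotation vector about the tool's x, y, z as a fraction of full scale, a list of three; "jaw": the closure, from 0 (fully open) to 1 (shut). In form: {"slide": [[dx, dy, dz], ...], "turn": [[wx, wy, wz], ...], "jaw": [jaw, ...]}. A call has 1 to 8 rows; each row shifts and turns the commanded pose from where the row before left it, along the tool's axes as they then stand; what a row does not reach is not made up. Full scale, the value 1, is 0.1 m for a shift and 1.5 rad for a turn. A row lasts 1/10 s, in which the tool goes at most 50 mm and 8.59 degrees, less where a joint would pass 70% of its speed; a pose out of reach is approached as far as the arm can. A call with a number of a shift or a turn outside -1 to 1 is refused whole. A call with a gripper value outside its range is refused whole. The fingers move at their own pace and stop on an object; "newtons" is the grip in N (left out, the last holds). Time passes only in rows, so rows that do not move let the fingers close. It gives the time, the measured TCP pose, the force and the opening at its end, in the units of the state.
- r.get_state(): the state, without advancing time (a new reading comes with each control period).
- r.capture(name): name is "side" or "top"; returns a dict with "pixels" (384x512x3 uint8, blue, green, red), "depth" (384x512 float32, m along the optical axis (not along the pixel's ray), 0 where there is no reading), "fx", "fy", "cx", "cy" (pixels), "rvec" (rotation vector, rad) and "tvec" (3), from world to camera coordinates, as OpenCV has them. Camera axes: x right, y down, z forward; pixel columns grow to the right and rows downward; lengths in m; the calibration is good to about 2 mm. A picture is of the moment at which its call begins.
- r.close_job(): hands the job in, once; it reports no verdict.
The state is a dict: "time_s": time; "joints": joint angles; "qd": joint speeds; "joint_torque": joint torques, N m; "tcp_pos": TCP position; "eef_rot": TCP orientation; "contact_force": force on the tool from outside, world axes, zero at the start; "moment": the same for the moment, N m; "gripper_width": finger opening in m.
Only numpy, scipy, OpenCV 4.12 (cv2) and the standard library are available. Lean on these libraries where they do the work, as an engineer would, in place of code of your own. Each camera call takes 0.05 s, during which the arm holds its last target.

## Working session

There is one attempt and no reset: what is moved stays moved. The work goes in short steps, Python scripts to look and compute and a tool call to move; the robot and the scene stay as the last step left them, time stands still between calls to the robot, and variables do not carry over. Pictures are saved under pics/ and viewed, and the job is handed in when it is done.

Besides the shell and the picture viewer there is one more tool, called after ">>>" by a JSON object that holds its "method" and its "body", one argument or row to a line. apply_moves: Moves the arm, as the interface text tells. Shift numbers are shares of 0.1 m and turn numbers shares of 1.5 rad, none past 1 either way. Its arguments: {"type":"object","properties":{"slide":{"type":"array"},"turn":{"type":"array"},"jaw":{"type":"array"},"newtons":{"type":"number"}},"required":["slide","turn","jaw"]}

```bash
ls; mkdir -p pics
python3 - <<'E'
from plant import r
import cv2,pickle
print(r.get_state())
for n in("side","top"):
    c=r.capture(n); cv2.imwrite(f"pics/{n}0.png",c["pixels"]); pickle.dump(c,open(f"{n}0.pkl","wb"))
    print(n,c["fx"],c["cx"],c["cy"],c["rvec"],c["tvec"])
E
```

```text
pics
{'time_s': 0.0, 'joints': array([ 9.16204344e+01,  2.05903027e+01,  6.32757980e-01, -1.80553940e-02,
       -7.01349778e+01, -1.65073711e+01]), 'qd': array([ 0.01243745,  0.04622384,  0.00651299,  0.04799366, -0.01105533,
       -0.02821213]), 'joint_torque': array([-2.41434309e-04, -5.82713091e+01,  2.93050611e+01,  6.99747384e+00,
        6.82278143e-03, -1.51419463e-04]), 'tcp_pos': array([0.17332731, 0.65188508, 0.23963422]), 'eef_rot': array([ 1.79906468e+02, -1.00178893e-02, -1.48930776e+01]), 'contact_force': array([-0.33004056, -0.57066489, -0.44924091]), 'moment': array([ 0.00347387,  0.02775102, -0.03564692]), 'gripper_width': 0.0879125902640707}
side 487.54816138578815 262.5082270248691 191.08855183858853 [ 2.27651344 -0.65013121  0.28320176] [-0.45783488  0.29806142  0.56922955]
top 432.6094910598632 247.1482473442271 194.53435626863765 [ 2.15841034 -2.18449675  0.11688161] [0.05493255 0.56547081 0.77389192]
```

View pics/side0.png

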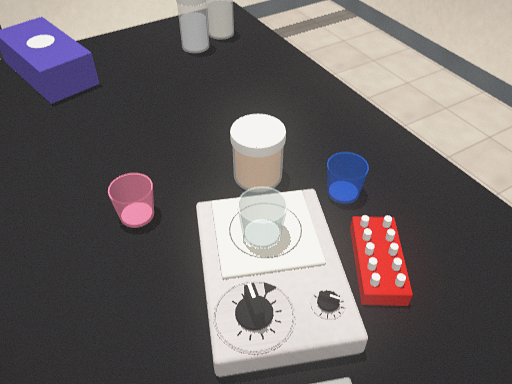

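View pics/top0.png

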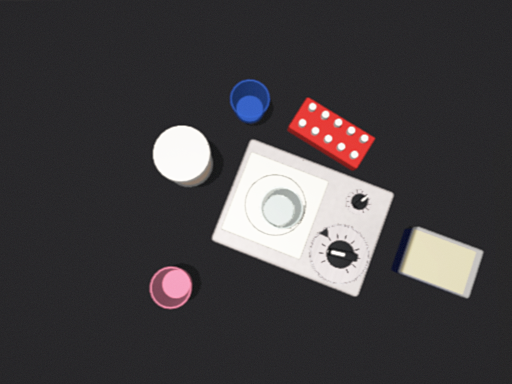

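Side view: stirrer in the middle, speed dial at about (254,312), heat knob at (328,300), beaker at (262,218). Top view: speed dial at (340,254), arrowhead at about (324,233), heat knob at (359,201), clear beaker at (280,208). The pink (171,287) and blue (250,102) cups are not the ones meant. I'll enlarge the dial in both views.

Run:
```python
import cv2,numpy as np
a=cv2.imread("pics/top0.png")[180:300,295:395]; b=cv2.imread("pics/side0.png")[265:365,205:355]
a=cv2.resize(a,(480,576),interpolation=cv2.INTER_CUBIC);cv2.imwrite("pics/topcrop.png",a)
cv2.imwrite("pics/sidecrop.png",cv2.resize(b,(780,520),interpolation=cv2.INTER_CUBIC))
```

```text
(no output)
```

View pics/topcrop.png

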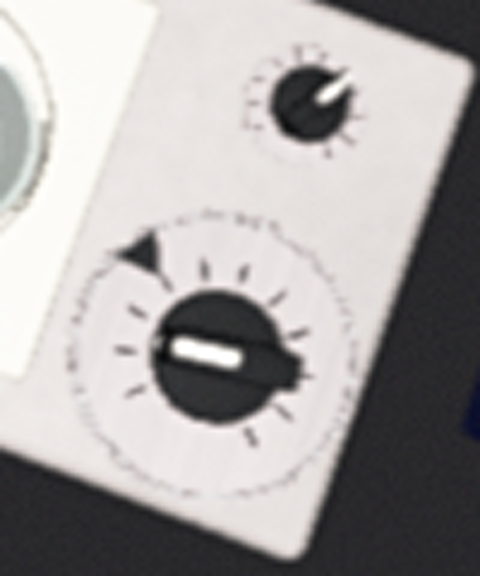

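View pics/sidecrop.png

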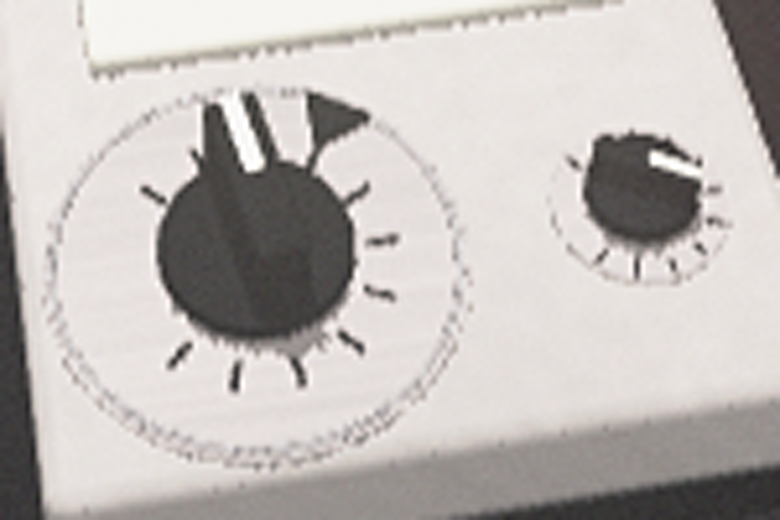

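The larger knob is the speed dial: top crop centre about (217,357), with its white line at the left end. The wedge sits on its ring at (145,255), and the dial must turn clockwise from left towards up to reach it. Next I'll measure positions.

```bash
cat > h.py <<'E'
import cv2,numpy as np,pickle
def P(c,uv,z):
    R=cv2.Rodrigues(np.array(c["rvec"],float))[0];t=np.array(c["tvec"],float).ravel()
    uv=np.atleast_2d(uv).astype(float)
    d=np.c_[(uv[:,0]-c["cx"])/c["fx"],(uv[:,1]-c["cy"])/c["fy"],np.ones(len(uv))]@R
    o=-R.T@t
    return (o+d*((z-o[2])/d[:,2])[:,None])
def proj(c,p): return cv2.projectPoints(np.atleast_2d(p).astype(float),np.array(c["rvec"],float),np.array(c["tvec"],float),np.array([[c["fx"],0,c["cx"]],[0,c["fy"],c["cy"]],[0,0,1]]),None)[0][:,0]
def comps(m,c,z,lo,roi):
    x0,y0,x1,y1=roi; M=np.zeros_like(m);M[y0:y1,x0:x1]=m[y0:y1,x0:x1]
    n,l,s,ce=cv2.connectedComponentsWithStats(M.astype(np.uint8),connectivity=4)
    for i in range(1,n):
        if s[i,4]>=lo: print(s[i],ce[i].round(1),P(c,ce[i],z).round(4))
    return l
E
python3 - <<'E'
from h import *
for n,roi in (("top",(300,215,375,285)),("side",(205,275,305,355))):
    c=pickle.load(open(n+"0.pkl","rb"));g=cv2.cvtColor(c["pixels"],cv2.COLOR_BGR2GRAY)
    print(n,"cam",(-cv2.Rodrigues(c["rvec"])[0].T@np.array(c["tvec"])).round(3))
    print("dark");comps(g<100,c,.053,12,roi)
    x0,y0,x1,y1=roi
    if n=="top":
        print("white");comps(g>150,c,.092,5,(327,243,353,263))
E
```

```text
top cam [0.484 0.053 0.827]
dark
[320 229   8   7  32] [324.5 232.3] [[ 0.4942 -0.0889  0.053 ]]
[327 241  31  27 527] [341.  254.3] [[ 0.4549 -0.1171  0.053 ]]
[362 250  13  35 232] [370.2 272.5] [[ 0.4224 -0.1677  0.053 ]]
[300 276  23   9 117] [307.7 281.3] [[ 0.4085 -0.0566  0.053 ]]
white
[327 243   4   6  12] [327.8 244.6] [[ 0.473  -0.0868  0.092 ]]
[349 243   4   4  10] [351. 244.] [[ 0.4735 -0.126   0.092 ]]
[331 250  14   7  54] [337.5 253. ] [[ 0.4587 -0.1027  0.092 ]]
side cam [ 0.28  -0.406  0.616]
dark
[ 235  283   38   48 1133] [253.4 310.8] [[ 0.4572 -0.1094  0.053 ]]
[264 283  12  11  70] [268.2 287.4] [[ 0.4934 -0.0887  0.053 ]]
[205 294   7  61 244] [207.  332.7] [[ 0.3907 -0.1054  0.053 ]]
```

Run:
```python
from h import *
from scipy.optimize import least_squares
def circ(p,r):
    f=lambda q:np.hypot(p[:,0]-q[0],p[:,1]-q[1])-(r if r else q[2])
    s=least_squares(f,[*p[:,:2].mean(0)]+([] if r else [.05]),loss="soft_l1",f_scale=.001);return s.x.round(4),np.abs(s.fun).mean().round(4)
for n in("top","side"):
    c=pickle.load(open(n+"0.pkl","rb"));g=cv2.cvtColor(c["pixels"],cv2.COLOR_BGR2GRAY)
    bg=cv2.medianBlur(g,9)
    for z in(.051,.053):
        v,u=np.nonzero((bg.astype(int)-g>8)&(bg>150))
        w=P(c,np.c_[u,v],z); c0=np.array([.457,-.114])
        for k in range(3):
            d=np.hypot(*(w[:,:2]-c0).T); s=w[(d>.047)&(d<.056)]
            x,e=circ(s,None); c0=x[:2]
        print(n,z,"ring",x,e,len(s))
    # white line
    z=.092
    roi=(329,248,347,259) if n=="top" else (244,282,258,300)
    x0,y0,x1,y1=roi
    v,u=np.nonzero(g[y0:y1,x0:x1]>150);
    if n=="side": print(g[y0:y1,x0:x1])
    w=P(c,np.c_[u+x0,v+y0],z)[:,:2]; m=w.mean(0);_,_,vt=np.linalg.svd(w-m); 
    print("line",m.round(4),vt[0],np.degrees(np.arctan2(vt[0][1],vt[0][0])), ((w-m)@vt[0]).min(),((w-m)@vt[0]).max())
```

```text
top 0.051 ring [ 0.4561 -0.1139  0.0517] 0.0012 320
top 0.053 ring [ 0.4562 -0.1135  0.0516] 0.0012 319
line [ 0.4587 -0.1027] [0.25309786 0.96744068] 75.33909635890716 -0.011386263638797429 0.011392805782449602
side 0.051 ring [ 0.4549 -0.1142  0.0518] 0.0013 568
side 0.053 ring [ 0.4543 -0.1152  0.0517] 0.0013 565
[[224 222 199 179 216 213 245 188 184 178 215 212 207 207]
 [199 221 202 221 235 231 253 139  95  69 185 219 214 213]
 [159 203 196 244 250 247 251 177  69  74 117 233 228 225]
 [126  90  63 146 253 247 249 234  70  73  64 208 227 223]
 [ 85  75  72  77 250 249 247 255 121  73  74 139 229 225]
 [ 63  74  78  69 193 251 247 251 206  73  73 118 234 224]
 [ 77  72  75  76 137 255 247 249 249  70  76  68 204 228]
 [ 90  73  75  75  69 245 249 247 255 121  74  72 124 235]
 [ 97  68  80  79  69 177 252 247 250 237  66  73  87 224]
 [ 97  70  76  82  70 145 255 247 247 255 130  72  72 168]
 [ 97  68  75  78  81  66 246 250 247 252 175  69  73 120]
 [ 95  66  68  76  77  67 147 253 247 250 235  72  75  64]
 [ 99  70  72  75  77  76  94 255 248 247 255 128  68  70]
 [ 93  68  72  71  79  74  69 237 251 247 253 212  72  73]
 [ 74  67  67  73  74  75  77 141 255 251 253 221  74  74]
 [ 68  73  68  67  71  77  77  62 246 242 224 141  71  78]
 [ 69  69  68  71  69  76  80  70  93  96  69  72  77  80]
 [ 71  69  70  71  67  76  78  81  76  77  76  77  78  77]]
line [ 0.4604 -0.0999] [-0.27473393 -0.96152029] -105.94615864434363 -0.010956964557498896 0.0142475052218942
```

Run:
```python
from h import *
T=pickle.load(open("top0.pkl","rb"));S=pickle.load(open("side0.pkl","rb"))
ang=lambda d:np.degrees(np.arctan2(d[1],d[0])).round(1)
w=P(S,[[249.6,286],[253.1,295]],.092);print("side line",w.round(4),ang(w[0]-w[1]))
for n,c,ax,tip,ce in (("top",T,[.4562,-.1137],[327.5,237],[324.5,232.3]),("side",S,[.4546,-.1147],[265.3,291.5],[268.2,287.4])):
    for z in (.053,.055):
        t=P(c,tip,z)[0,:2]-ax;q=P(c,ce,z)[0,:2]-ax;print(n,z,"tip",ang(t),np.hypot(*t).round(4),"cent",ang(q),np.hypot(*q).round(4))
print("beaker",P(T,[280,210],.058),"heat",P(T,[359,201],.06),"jar top",P(T,[183,155],.11))
d=T["depth"];print(d[155,183],d[254,345],d[200,359])
```

```text
side line [[ 0.4595 -0.0965  0.092 ]
 [ 0.4563 -0.1103  0.092 ]] 77.0
top 0.053 tip 33.6 0.0356 cent 33.1 0.0454
top 0.055 tip 34.1 0.0358 cent 33.5 0.0456
side 0.053 tip 35.1 0.039 cent 33.8 0.0467
side 0.055 tip 34.4 0.0378 cent 33.1 0.0454
beaker [[ 0.53471001 -0.0098767   0.058     ]] heat [[ 0.54896108 -0.1508863   0.06      ]] jar top [[0.62584807 0.15565156 0.11      ]]
0.7295166 0.7257367 0.7566856
```

>>> {"method": "apply_moves", "body": {
  "slide": [
    [0.3,0.3,0],
    [0.3,0.3,0],
    [0.3,0.3,0],
    [0.3,0.3,0],
    [0.3,0.3,0],
    [0.3,0.3,0],
    [0.3,0.3,0],
    [0.3,0.3,0]
  ],
  "turn": [
    [0,0,0],
    [0,0,0],
    [0,0,0],
    [0,0,0],
    [0,0,0],
    [0,0,0],
    [0,0,0],
    [0,0,0]
  ],
  "jaw": [0.4,0.4,0.4,0.4,0.4,0.4,0.4,0.4]
}}

```text
time_s: 0.9
tcp_pos: [0.3441, 0.357, 0.2404]
eef_rot: [180.0, 0.0, -14.9]
contact_force: [0.7, 0.7, 0.2]
gripper_width: 0.0523
```

>>> {"method": "apply_moves", "body": {
  "slide": [
    [0.2,0.3,0],
    [0.2,0.3,0],
    [0.2,0.3,0],
    [0.2,0.3,0],
    [0.2,0.3,0],
    [0.2,0.3,0],
    [0.2,0.3,0],
    [0.2,0.3,0]
  ],
  "turn": [
    [0,0,0],
    [0,0,0],
    [0,0,0],
    [0,0,0],
    [0,0,0],
    [0,0,0],
    [0,0,0],
    [0,0,0]
  ],
  "jaw": [0.4,0.4,0.4,0.4,0.4,0.4,0.4,0.4]
}}

```text
time_s: 1.7
tcp_pos: [0.4367, 0.0842, 0.2406]
eef_rot: [-180.0, 0.0, -14.9]
contact_force: [1.5, 0.7, -0.3]
gripper_width: 0.0525
```

>>> {"method": "apply_moves", "body": {
  "slide": [
    [0.09,0.24,0],
    [0.09,0.24,0],
    [0.09,0.24,0],
    [0.09,0.24,0],
    [0.09,0.24,0],
    [0.09,0.24,0],
    [0.09,0.24,0],
    [0.06,0.19,0]
  ],
  "turn": [
    [0,0,0],
    [0,0,0],
    [0,0,0],
    [0,0,0],
    [0,0,0],
    [0,0,0],
    [0,0,0],
    [0,0,0]
  ],
  "jaw": [0.4,0.4,0.4,0.4,0.4,0.4,0.4,0.4]
}}

```text
time_s: 2.5
tcp_pos: [0.4551, -0.1141, 0.2403]
eef_rot: [180.0, 0.0, -14.9]
contact_force: [-0.4, -0.4, 0.1]
gripper_width: 0.0527
```

>>> {"method": "apply_moves", "body": {
  "slide": [
    [0,0,0],
    [0,0,0],
    [0,0,0],
    [0,0,0],
    [0,0,0],
    [0,0,0],
    [0,0,0],
    [0,0,0]
  ],
  "turn": [
    [0,0,0.095],
    [0,0,0.095],
    [0,0,0.095],
    [0,0,0.095],
    [0,0,0.095],
    [0,0,0.095],
    [0,0,0.095],
    [0,0,0.095]
  ],
  "jaw": [0.4,0.4,0.4,0.4,0.4,0.4,0.4,0.4]
}}

```text
time_s: 3.3
tcp_pos: [0.455, -0.1128, 0.2403]
eef_rot: [180.0, 0.0, -80.5]
contact_force: [-0.5, 0.6, -0.1]
gripper_width: 0.0526
```

>>> {"method": "apply_moves", "body": {
  "slide": [
    [0,0,0],
    [0,0,0],
    [0,0,0],
    [0,0,0.2],
    [0,0,0.3],
    [0,0,0.3],
    [0,0,0]
  ],
  "turn": [
    [0,0,0.093],
    [0,0,0.093],
    [0,0,0.093],
    [0,0,0],
    [0,0,0],
    [0,0,0],
    [0,0,0]
  ],
  "jaw": [0.4,0.4,0.4,0.4,0.4,0.4,0.4]
}}

```text
time_s: 4.0
tcp_pos: [0.4525, -0.1129, 0.1571]
eef_rot: [179.6, -0.1, -104.2]
contact_force: [-0.2, 0.7, -0.3]
gripper_width: 0.0525
```

Run:
```python
from plant import r
import cv2,pickle
from h import *
print(r.get_state()["joints"].round(1))
for n in("side",):
    c=r.capture(n); cv2.imwrite(f"pics/{n}1.png",c["pixels"]);pickle.dump(c,open(f"{n}1.pkl","wb"))
```

```text
[ 10.2   5.3 -31.3  -0.1 -53.8 -24.4]
```

View pics/side1.png

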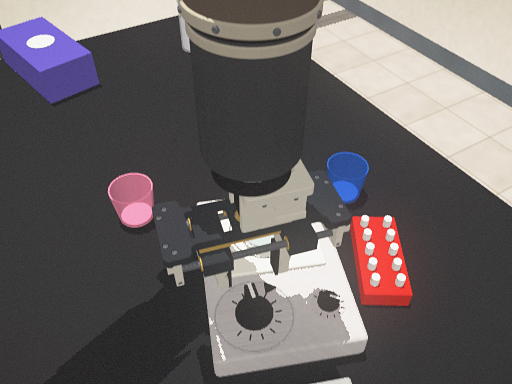

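The gripper (fingers at about (225,270) and (280,250)) hangs above the dial with the jaws across the bar. I'll check the settled pose.

>>> {"method": "apply_moves", "body": {
  "slide": [
    [0,0,0]
  ],
  "turn": [
    [0,0,0]
  ],
  "jaw": [0.4]
}}

```text
time_s: 4.15
tcp_pos: [0.4561, -0.1128, 0.1617]
eef_rot: [-179.9, -0.0, -104.2]
contact_force: [-0.3, -0.2, 1.1]
gripper_width: 0.0528
```

Run:
```python
from plant import r
from h import *
s=r.get_state();print(s["tcp_pos"],s["eef_rot"])
c=pickle.load(open("side1.pkl","rb"));print(proj(c,[s["tcp_pos"]]), proj(c,[[.4555,-.1142,.092]]))
```

```text
[ 0.45606815 -0.11284375  0.16172702] [-1.79942550e+02 -8.38555593e-03 -1.04158435e+02]
[[253.7451464 262.7310758]] [[254.14922107 297.5455075 ]]
```

>>> {"method": "apply_moves", "body": {
  "slide": [
    [0.015,0,0.1],
    [0,0,0.15],
    [0,0,0.15],
    [0,0,0.15],
    [0,0,0.12],
    [0,0,0.08],
    [0,0,0.04],
    [0,0,0]
  ],
  "turn": [
    [0,0,0],
    [0,0,0],
    [0,0,0],
    [0,0,0],
    [0,0,0],
    [0,0,0],
    [0,0,0],
    [0,0,0]
  ],
  "jaw": [0.4,0.4,0.4,0.4,0.4,0.4,0.4,0.4]
}}

```text
time_s: 4.95
tcp_pos: [0.455, -0.1143, 0.0815]
eef_rot: [180.0, -0.0, -104.2]
contact_force: [0.1, 0.1, 0.1]
gripper_width: 0.0522
```

Run:
```python
from plant import r
import cv2
c=r.capture("side"); cv2.imwrite("pics/side2.png",cv2.resize(c["pixels"][180:380,150:400],(750,600),interpolation=cv2.INTER_CUBIC))
```

```text
(no output)
```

View pics/side2.png

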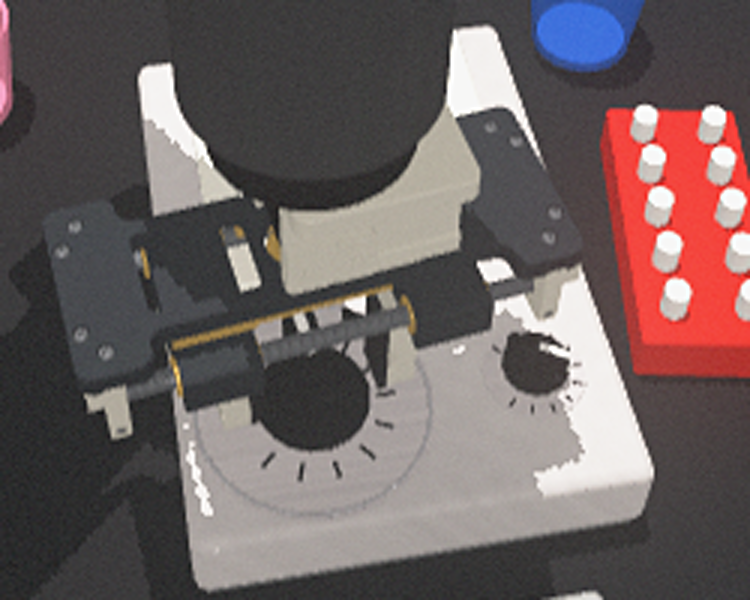

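The fingers straddle the dial, left pad at about (235,410) and right pad at (400,350), with the bar between them. The heat knob at (537,362) is clear. Closing gently now.

>>> {"method": "apply_moves", "body": {
  "slide": [
    [0,0,0],
    [0,0,0],
    [0,0,0],
    [0,0,0],
    [0,0,0],
    [0,0,0],
    [0,0,0],
    [0,0,0]
  ],
  "turn": [
    [0,0,0],
    [0,0,0],
    [0,0,0],
    [0,0,0],
    [0,0,0],
    [0,0,0],
    [0,0,0],
    [0,0,0]
  ],
  "jaw": [0.6,0.7,0.8,0.9,0.95,1,1,1],
  "newtons": 15
}}

```text
time_s: 5.8
tcp_pos: [0.4554, -0.1143, 0.0817]
eef_rot: [-180.0, 0.0, -104.2]
contact_force: [2.1, -1.7, -0.3]
gripper_width: 0.0137
```

>>> {"method": "apply_moves", "body": {
  "slide": [
    [0,0,0],
    [0,0,0],
    [0,0,0],
    [0,0,0],
    [0,0,0],
    [0,0,0],
    [0,0,0],
    [0,0,0]
  ],
  "turn": [
    [0,0,0.04],
    [0,0,0.07],
    [0,0,0.075],
    [0,0,0.075],
    [0,0,0.075],
    [0,0,0.075],
    [0,0,0.06],
    [0,0,0.021]
  ],
  "jaw": [1,1,1,1,1,1,1,1],
  "newtons": 20
}}

```text
time_s: 6.6
tcp_pos: [0.4549, -0.114, 0.0817]
eef_rot: [180.0, 0.0, -146.6]
contact_force: [0.8, 1.9, 1.5]
gripper_width: 0.0136
```

>>> {"method": "apply_moves", "body": {
  "slide": [
    [0,0,0],
    [0,0,0]
  ],
  "turn": [
    [0,0,0],
    [0,0,0]
  ],
  "jaw": [1,1]
}}

```text
time_s: 6.8
tcp_pos: [0.455, -0.114, 0.0817]
eef_rot: [180.0, 0.0, -146.3]
contact_force: [-0.7, 3.2, 3.2]
gripper_width: 0.0142
```

Release slowly, rise, and look.

>>> {"method": "apply_moves", "body": {
  "slide": [
    [0,0,0],
    [0,0,0],
    [0,0,0],
    [0,0,0],
    [0,0,0],
    [0,0,-0.1],
    [0,0,-0.2],
    [0,0,-0.3]
  ],
  "turn": [
    [0,0,0],
    [0,0,0],
    [0,0,0],
    [0,0,0],
    [0,0,0],
    [0,0,0],
    [0,0,0],
    [0,0,0]
  ],
  "jaw": [0.8,0.7,0.6,0.5,0.4,0.4,0.4,0.4]
}}

```text
time_s: 7.6
tcp_pos: [0.4539, -0.1143, 0.1417]
eef_rot: [179.9, -0.2, -146.4]
contact_force: [1.0, -0.0, -0.7]
gripper_width: 0.0524
```

>>> {"method": "apply_moves", "body": {
  "slide": [
    [0,0,-0.3],
    [0,0,-0.3],
    [0,0,-0.3],
    [0,0,-0.2],
    [0,0,-0.1],
    [0,0,0]
  ],
  "turn": [
    [0,0,0],
    [0,0,0],
    [0,0,0],
    [0,0,0],
    [0,0,0],
    [0,0,0]
  ],
  "jaw": [0.4,0.4,0.4,0.4,0.4,0.4]
}}

```text
time_s: 8.2
tcp_pos: [0.4554, -0.1142, 0.263]
eef_rot: [-179.9, 0.1, -146.4]
contact_force: [0.2, 0.5, 0.2]
gripper_width: 0.0524
```

Run:
```python
from plant import r
import cv2,pickle
for n in("side","top"):
    c=r.capture(n); cv2.imwrite(f"pics/{n}3.png",c["pixels"]);pickle.dump(c,open(f"{n}3.pkl","wb"))
b=cv2.imread("pics/side3.png")[265:365,205:355]
cv2.imwrite("pics/side3crop.png",cv2.resize(b,(780,520),interpolation=cv2.INTER_CUBIC))
```

```text
(no output)
```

View pics/side3crop.png

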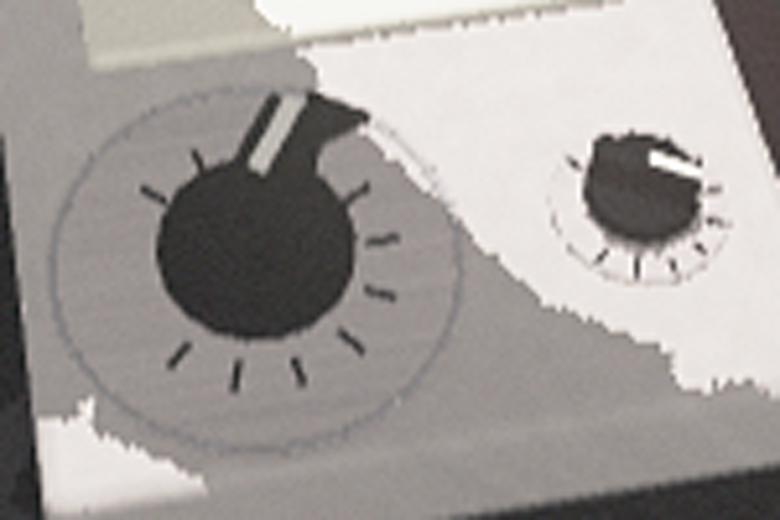

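View pics/top3.png

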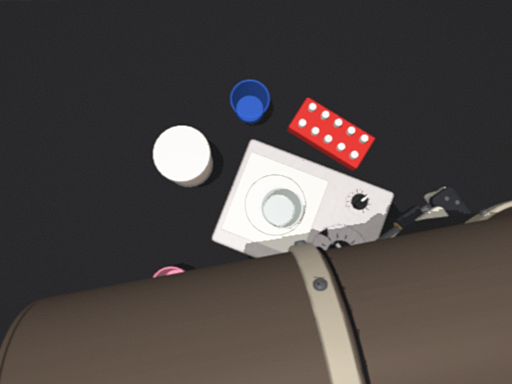

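The side crop shows the line at about (276,133), pointing towards the wedge beside it. The arm hides the dial in the top view, so I'll move it away to check.

>>> {"method": "apply_moves", "body": {
  "slide": [
    [-0.2,0.3,0],
    [-0.2,0.3,0],
    [-0.2,0.3,0],
    [-0.2,0.3,0],
    [-0.2,0.3,0],
    [-0.2,0.3,0],
    [-0.2,0.3,0],
    [-0.2,0.3,0]
  ],
  "turn": [
    [0,0,0],
    [0,0,0],
    [0,0,0],
    [0,0,0],
    [0,0,0],
    [0,0,0],
    [0,0,0],
    [0,0,0]
  ],
  "jaw": [0.4,0.4,0.4,0.4,0.4,0.4,0.4,0.4]
}}

```text
time_s: 9.1
tcp_pos: [0.4544, 0.1753, 0.2601]
eef_rot: [-180.0, -0.1, -146.4]
contact_force: [0.5, -0.7, 0.6]
gripper_width: 0.0525
```

>>> {"method": "apply_moves", "body": {
  "slide": [
    [-0.1,0.3,0],
    [-0.1,0.3,0],
    [-0.1,0.3,0],
    [-0.1,0.3,0],
    [-0.1,0.3,0],
    [-0.1,0.3,0],
    [0,0,0]
  ],
  "turn": [
    [0,0,0],
    [0,0,0],
    [0,0,0],
    [0,0,0],
    [0,0,0],
    [0,0,0],
    [0,0,0]
  ],
  "jaw": [0.4,0.4,0.4,0.4,0.4,0.4,0.4]
}}

```text
time_s: 9.8
tcp_pos: [0.4045, 0.3597, 0.2593]
eef_rot: [-179.9, -0.2, -146.2]
contact_force: [0.0, -0.6, -0.8]
gripper_width: 0.0526
```

Run:
```python
from plant import r
from h import *
for n in("side","top"):
    c=r.capture(n); cv2.imwrite(f"pics/{n}4.png",c["pixels"]);pickle.dump(c,open(f"{n}4.pkl","wb"))
a=cv2.resize(cv2.imread("pics/top4.png")[180:300,295:395],(400,480),interpolation=cv2.INTER_CUBIC)
b=cv2.resize(cv2.imread("pics/side4.png")[275:345,225:285],(400,480),interpolation=cv2.INTER_CUBIC)
cv2.imwrite("pics/both4.png",np.hstack([a,b]))
for n,z0 in(("side",(244,282,272,300)),("top",(329,240,347,260))):
    c=pickle.load(open(n+"4.pkl","rb"));g=cv2.cvtColor(c["pixels"],cv2.COLOR_BGR2GRAY)
    comps(g>150,c,.092,5,z0)
```

```text
[244 282  28  17 233] [253.1 287.9] [[ 0.4618 -0.1012  0.092 ]]
[266 291   6   9  46] [268.8 295.4] [[ 0.4728 -0.1212  0.092 ]]
[329 240   8   5  23] [331.3 241.3] [[ 0.4783 -0.0929  0.092 ]]
[342 240   5   2   6] [344.3 240.2] [[ 0.4801 -0.115   0.092 ]]
[336 243  10  13  58] [340.3 249. ] [[ 0.4653 -0.1076  0.092 ]]
```

View pics/both4.png

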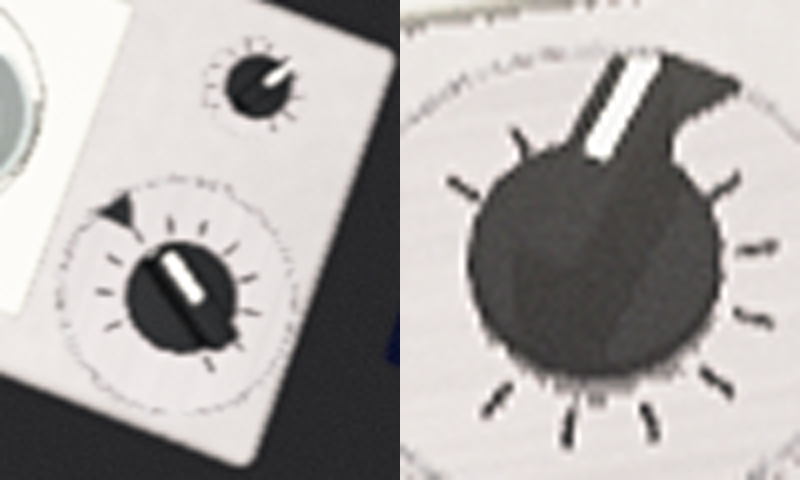

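Left half (top view): line from about (167,255) to (198,300), aimed at the wedge at (118,212). Right half (side view): line from (640,55) to (598,158). Now the angles.

Run:
```python
from h import *
T=pickle.load(open("top4.pkl","rb"));S=pickle.load(open("side4.pkl","rb"))
ang=lambda d:np.degrees(np.arctan2(d[1],d[0])).round(1)
def line(c,poly,thr,ax):
    g=cv2.cvtColor(c["pixels"],cv2.COLOR_BGR2GRAY);m=np.zeros_like(g);cv2.fillPoly(m,[np.array(poly)],1)
    v,u=np.nonzero((m>0)&(g>thr));w=P(c,np.c_[u,v],.092)[:,:2];mu=w.mean(0);d=np.linalg.svd(w-mu)[2][0];d*=np.sign(d[0])
    print(len(u),"dir",ang(d),"from axis",ang(mu-ax), "len",np.ptp((w-mu)@d).round(4))
T0=pickle.load(open("top0.pkl","rb"))
line(T,[(334,242),(340,242),(348,257),(341,257)],150,[.4558,-.114])
line(S,[(258,284),(263,284),(258,299),(252,299)],150,[.4550,-.1143])
S0=pickle.load(open("side0.pkl","rb"))
line(S0,[(247,285),(252,285),(257,298),(250,298)],150,[.4550,-.1143])
```

```text
58 dir 33.3 from axis 33.6 len 0.023
67 dir 33.3 from axis 35.2 len 0.0232
55 dir 77.0 from axis 75.3 len 0.0195
```

Run:
```python
from plant import r
from h import *
T=pickle.load(open("top4.pkl","rb"));T0=pickle.load(open("top0.pkl","rb"))
S=pickle.load(open("side4.pkl","rb"));S0=pickle.load(open("side0.pkl","rb"))
for n,a,b,rs in(("top",T,T0,dict(heat=(345,185,375,215),beaker=(258,180,306,232))),("side",S,S0,dict(heat=(310,285,348,320),beaker=(235,185,290,255)))):
    for k,(x0,y0,x1,y1) in rs.items():
        d=cv2.absdiff(a["pixels"][y0:y1,x0:x1],b["pixels"][y0:y1,x0:x1]);print(n,k,d.max(),d.mean().round(2))
print(r.get_state()["time_s"],r.get_state()["contact_force"])
```

```text
top heat 9 0.81
top beaker 4 0.47
side heat 9 1.53
side beaker 10 1.34
9.9 [ 0.08084873 -0.58191094 -0.52304294]
```

```bash
python3 -c "
from plant import r
print(r.close_job())"
```

```text
the job is handed in; nothing more can be done
None
```

I turned the speed dial about 42° clockwise until its white line points at the set-point arrowhead, let go, and moved the arm well clear. The job was handed in at about 10 s of the 29 s allowed.

- **Alignment:** after release, the line's own direction was 33.3° in both cameras. The arrowhead, as seen from the dial's axis, was at about 33–35° by its centre and tip. The line's centre seen from the axis read 33.6° in the top view but 35.2° in the side view, so the views disagree by up to 2°. That is within what I'd expect from the calibration error.
- **Heat knob and beaker:** before-and-after pictures from both cameras showed only image noise at both, so neither moved.
- **Forces:** wrist force readings at the end of each move stayed within a few newtons, and the robot was touching nothing at hand-in.

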